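# Release the child-safety catch and open the spice cupboard

### The arm

A 7-joint arm with a two-finger parallel gripper is mounted at the origin on the work surface. World frame = base frame: x ahead of the robot, y to its left, z up, the work surface at z = 0. Lengths are in m, angles in rad, forces in N, time in s.
With the tool pointing down it reaches from about 0.425 to 0.925 m from the base axis. Payload 6.8 kg.
Tool frame: the origin (TCP) lies at the very end of the fingers, on their centre line; the grasp point (between the pads) lies r.grip_depth behind it (r.grip_depth is the distance from the TCP to the grasp point, in m); z points along the fingers, x is the direction in which the jaws open and shut, and the axes are right-handed (so a half turn about z gives the same grasp; the last joint's range is limited). The gripper opens to 85 mm and grips with 20 to 120 N. Pads are 22 mm wide; open, the fingers measure 114 mm over their backs; the gripper's body (76 mm by 85 mm) begins 54 mm behind the grasp point. The pads swing forward as they close: fully open they stand 13 mm farther back than shut.
Start: joints at [1.023, 0.477, 0.022, 1.555, -0.011, 1.109, -0.083], TCP at [0.287, -0.611, 0.231] pointing down, gripper open.
Joint ranges: [-2.96, 2.96], [-0.34, 2.1], [-1.41, 1.46], [0.24, 2.44], [-1.37, 4.51], [0.17, 1.92], [-2.96, 2.96]. Speed limits (rad/s): [2.39, 2.39, 3.14, 3.14, 3.14, 3.14, 3.14].

### API

Orientations are given as a rotation vector (axis times angle).
In Python, from bench import readout, grab_frame, workorder, r gives the robot as it stands.
- The arm moves only by the shell command python3 -m handwheel 'ROWS' [FORCE]. ROWS is text: rows parted by semicolons, each of 7 numbers parted by spaces: the shift along the tool's x, y, z in mm, then the turn, a rotation vector about the tool's x, y, z in degrees, then the finger opening in mm, from 0 to 85.4. A call has 1 to 12 rows; each row is the pose to reach, as a shift and turn from the pose commanded when the call began, along the tool's axes at that moment; what a row does not reach only later rows make up. A row lasts 1/8 s, in which the tool goes at most 62.5 mm and 10.7 degrees, less where a joint would pass 70% of its speed; a pose out of reach is approached as far as the arm can. A call with a gripper value outside its range is refused whole. The fingers move at their own pace and stop on an object; FORCE is the grip in N (left out, the last holds). Time passes only in rows, so rows that repeat a pose let the fingers close. It gives the time, the measured TCP pose, the force and the opening at its end, in the units of the state.
- readout.get_obs(): the state, without advancing time (a new reading comes with each control period).
- grab_frame(name): name is "side" or "top"; returns a dict with "pixels" (480x640x3 uint8, red, green, blue), "fx", "fy", "cx", "cy" (pixels), "rvec" (rotation vector, rad) and "tvec" (3), from world to camera coordinates, as OpenCV has them. Camera axes: x right, y down, z forward; pixel columns grow to the right and rows downward; lengths in m; the calibration is good to about 2 mm. A picture is of the moment at which its call begins. There is no depth.
- workorder.hand_in(): hands the job in, once; it reports no verdict.
The state is a dict: "clock": time; "joints": joint angles; "qvel": joint speeds; "tau": joint torques, N m; "tcp_pos": TCP position; "orientation": TCP orientation; "contact_force": force on the tool from outside, world axes, zero at the start; "moment": the same for the moment, N m; "grip_width": finger opening in m.
Only numpy, scipy, OpenCV 4.12 (cv2) and the standard library are available. Lean on these libraries where they do the work, as an engineer would, in place of code of your own. Each camera call takes 0.05 s, during which the arm holds its last target.

### The job

The white door of the spice cupboard hangs ajar, held by the orange child-safety catch hidden behind it. Reach down through the gap behind the door, press the catch's pad down and keep it down while you pull the door free, then swing the door wide open to about a right angle and let go. Leave the other things on the counter where they stand.

Things in the scene. Friction and masses are not known exactly. Their poses are not given: they have to be found in the camera images.
- cupboard: Small wooden spice cupboard fixed on the counter, 180 deep (x) x 320 wide (y) x 245 high; origin at the centre of its underside; its open front (the plane 90 from the origin) faces its own -x, roughly towards the robot. The top panel reaches forward to the front plane.
- door (a joint): White swing door, rad: 0 shut, grows as the free edge swings towards the robot, 1.57 square to the cupboard front, stop at 1.75. Starts ajar at 0.32 to 0.40. With the catch up it is arrested at about 0.42; with the catch held down the hook is clear beyond about 0.53. Upright hinge, light friction (about 1 N at the catch): it stays where it is left.
- door_hinge (a point): Hinge line (cupboard's +y side) at the height of the door's top edge, 243 above the counter. Frame turns with the door, clockwise from above as it opens: x is the inner face's normal, towards the cupboard; -y runs to the free edge (y = -305); z up. Inner face x = 0, outer x = -16. A bar handle stands 35 off the outer face near the free edge, 52 to 142 above the counter.
- catch (a joint): How far the orange catch is pressed straight down, m: 0 up, 0.016 fully down on its stop; from 0.008 its hook passes under the strike. Spring: 4 N to start it, 8 N fully down. The hook (12 across, 12.5 above the pad) stands 109 from the door's inner face at the end of an 18 wide tongue and, unpressed, is stopped by a steel strike under the cupboard's top panel.
- catch_pad (a point): Centre of the top face of the catch's orange press pad, which rides on the door's inner face: 48 (x) x 36 (y), 200 from the hinge, 30 from the inner face, 214 above the counter when up (29 below the door's top edge). Axes as door_hinge. The gap between door and cupboard over the pad is open from above, about 65 to 85 wide at the start.
- tiffin: Bystander: three-tier stainless steel tiffin carrier with a side latch, 124 across, 226 high with its handle; origin at the centre of its underside.
- lunchbox: Bystander: blue plastic lunchbox 156 x 116 x 57; origin at the centre of its underside.
- teaspoon: Bystander: steel teaspoon 140 long lying along its x; origin at its middle on the counter.
- green_lid: Bystander: round green silicone lid 112 across, 24 high with its knob; origin at the centre of its underside.
- tumbler: Bystander: steel tumbler 72 across, 100 high; origin at the centre of its underside.
- spice_jar: Bystander: amber spice jar with a red cap, 60 across, 100 high; origin at the centre of its underside.

How it is judged:
On the way, in this order (a step that is already met when the one before it is completed fails the run):
1. the catch is pressed down (at least 7 mm) while the door still hangs ajar (under 0.48 rad) (value of joint catch above 0.007 m and value of joint door below 0.48 rad), for 0.1 s.
2. the door is pulled free of the catch (beyond 0.65 rad) (value of joint door above 0.65 rad), for 0.1 s.
At the end, for the whole second after the job is handed in: The door stands open at 1.25 rad (72 degrees) or more, at rest (under 0.05 rad/s), and the catch has been let go and is back up (within 3 mm) (value of joint door above 1.25 rad and velocity of joint door between -0.05 and 0.05 rad/s and value of joint catch below 0.003 m); the robot touches nothing.
It fails at once if a bystander (tiffin carrier, lunchbox, teaspoon, green lid, tumbler, spice jar) is moved by more than 30 mm (distance of any of tiffin, lunchbox, teaspoon, green_lid, tumbler, spice_jar from where it was at the start of the episode above 0.03 m).
It also fails if it takes over 38 s, if anything falls off the work surface, if the arm or the gripper's body presses on something with over 40 N, if the wrist force passes 120 N, or if a joint passes its speed limit or range.

## Working session

There is one attempt and no reset: what is moved stays moved. The work goes in short steps, Python scripts to look and compute and a shell command to move; the robot and the scene stay as the last step left them, time stands still between calls to the robot, and variables do not carry over. Pictures are saved under pics/ and viewed, and the job is handed in when it is done.

```bash
ls; mkdir -p pics; python3 - <<'E'
from bench import readout, grab_frame, r
import cv2
print(r.grip_depth, readout.get_obs())
for n in("side","top"):
    f=grab_frame(n); cv2.imwrite(f"pics/{n}0.png",f["pixels"][:,:,::-1]); print({k:v for k,v in f.items() if k!="pixels"})
    import numpy as np; np.save(f"pics/{n}0.npy",f,allow_pickle=True)
E
```

```text
pics
0.0187 {'clock': 0.0, 'joints': array([ 1.02289373,  0.47783426,  0.02233359,  1.55645635, -0.01149641,
        1.10928725, -0.08311645]), 'qvel': array([ 0.00029073, -0.00225265, -0.00147079,  0.00034294, -0.00086565,
        0.00069858, -0.00036148]), 'tau': array([ 2.36705628e-04, -5.96457732e+01,  1.60816815e+00, -2.81197572e+01,
        1.25607866e-02,  9.40316124e-03,  5.27952909e-05]), 'tcp_pos': array([ 0.28712473, -0.61023242,  0.23030063]), 'orientation': array([-2.65178842e+00,  1.68289138e+00,  2.57284876e-03]), 'contact_force': array([0.02203964, 0.25208814, 0.74350241]), 'moment': array([ 0.0497092 , -0.03212663, -0.02092872]), 'grip_width': 0.08558790314005485}
{'fx': 440.6888652928676, 'fy': 440.6888652928676, 'cx': 313.04246654693327, 'cy': 244.37907108968164, 'rvec': array([ 0.32304641,  2.64509166, -1.38508385]), 'tvec': array([0.56039653, 0.09615437, 1.75686423])}
{'fx': 479.95972124657027, 'fy': 479.95972124657027, 'cx': 321.700981698992, 'cy': 237.99232297415645, 'rvec': array([ 2.13915317, -2.20051231,  0.06945788]), 'tvec': array([0.00649849, 0.5989743 , 1.46505937])}
```

View pics/side0.png

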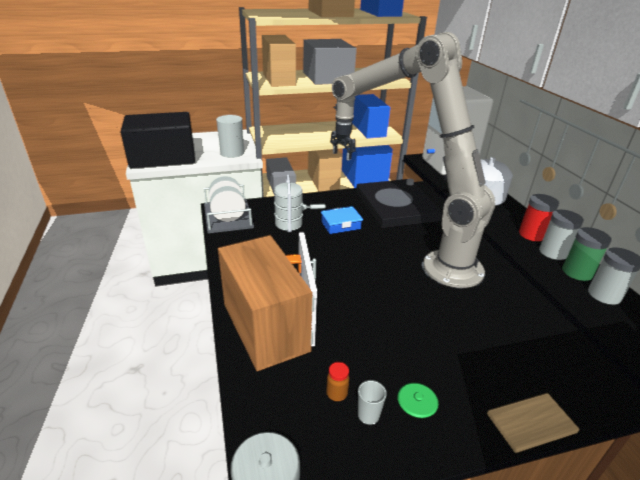

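View pics/top0.png

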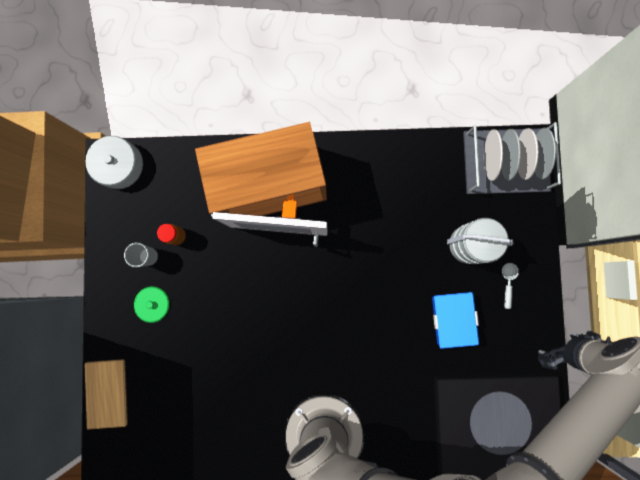

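Top view: the cupboard is at about (262,168), the white door's top edge runs from (214,215) to (327,228), and the orange pad is at (289,208). I'll zoom in and measure.

```bash
cat > h.py <<'E'
import numpy as np, cv2
def load(n,i=0): return np.load(f"pics/{n}{i}.npy",allow_pickle=True).item()
def ray(f,u,v):
    R=cv2.Rodrigues(f["rvec"])[0]; c=-R.T@f["tvec"]
    d=R.T@np.array([(u-f["cx"])/f["fx"],(v-f["cy"])/f["fy"],1]); return c,d
def onz(f,u,v,z):
    c,d=ray(f,u,v); return c+d*(z-c[2])/d[2]
def proj(f,p):
    K=np.array([[f["fx"],0,f["cx"]],[0,f["fy"],f["cy"]],[0,0,1.]])
    return cv2.projectPoints(np.array(p,float).reshape(-1,1,3),f["rvec"],f["tvec"],K,None)[0].reshape(-1,2)
E
python3 - <<'E'
from h import *
f=load("top"); p=f["pixels"]
c=p[110:260,180:340,::-1]; cv2.imwrite("pics/topz.png",cv2.resize(c,None,fx=5,fy=5,interpolation=cv2.INTER_NEAREST)[:600*1+150])
cv2.imwrite("pics/topz.png",cv2.resize(p[190:260,190:340,::-1],None,fx=5,fy=5,interpolation=cv2.INTER_NEAREST))
h=cv2.cvtColor(p,cv2.COLOR_RGB2HSV)
m=((h[...,0]<14)&(h[...,1]>230)&(h[...,2]>150)).astype(np.uint8); m[:,:270]=0; m[:190]=0;m[240:]=0
ys,xs=np.nonzero(m); print(len(xs),xs.min(),xs.max(),ys.min(),ys.max(),xs.mean(),ys.mean())
print("pad",onz(f,xs.mean(),ys.mean(),.214))
w=((h[...,1]<30)&(h[...,2]>150)).astype(np.uint8); w[:200]=0;w[250:]=0;w[:,:200]=0;w[:,335:]=0
cs=cv2.findContours(w,0,2)[0]
for k in cs:
  if cv2.contourArea(k)>100:
    print(cv2.contourArea(k),cv2.boundingRect(k),cv2.approxPolyDP(k,2,True)[:,0].tolist())
# cupboard top
m=((h[...,0]<20)&(h[...,1]>100)&(h[...,2]>60)).astype(np.uint8); m[:110]=0;m[220:]=0;m[:,:185]=0;m[:,340:]=0
k=max(cv2.findContours(m,0,2)[0],key=cv2.contourArea)
print(cv2.approxPolyDP(k,3,True)[:,0].tolist())
E
```

```text
16 282 295 199 215 291.0 207.9375
pad [0.6677801  0.06762876 0.214     ]
655.0 (211, 212, 116, 16) [[211, 214], [213, 218], [326, 226], [322, 221], [217, 212]]
[[309, 122], [195, 148], [208, 212], [266, 214], [280, 210], [282, 217], [294, 218], [297, 206], [325, 199], [325, 181]]
```

View pics/topz.png

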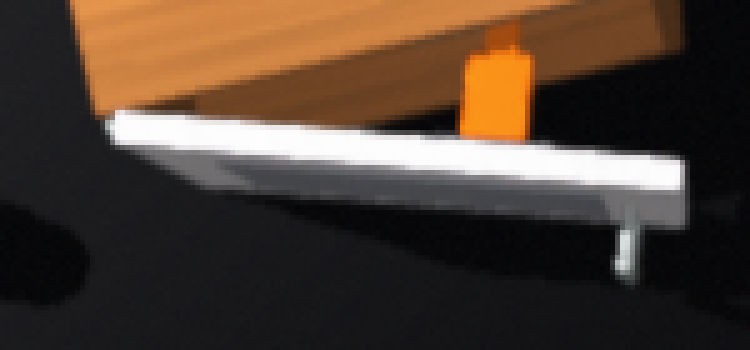

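```bash
python3 - <<'E'
from h import *
f=load("top"); s=load("side")
np.set_printoptions(precision=4,suppress=True)
z=lambda u,v,h:onz(f,190+u/5-.4+.0,190+v/5-.4,h)
print("cam",ray(f,0,0)[0])
il=z(118,110,.243); ir=z(686,158,.243); ol=z(112,142,.243); orr=z(686,190,.243)
print(il,ir,ol,orr,"len",np.linalg.norm(ir-il))
P=[z(462,54,.214),z(531,57,.214),z(460,135,.214),z(529,139,.214)]
print(np.array(P))
# cupboard front top edge z=.245
cl=z(95,118,.245); cr=z(682,-10,.245) # guess right
for u,v in [(208,212),(309,122),(195,148)]: print("cup",onz(f,u,v,.245))
y=(il-ir); d=y/np.linalg.norm(y); ang=np.arctan2(d[1],d[0]); print("door +y axis ang deg",np.degrees(ang))
n=np.array([d[1],-d[0],0]); print("inner normal",n)
print("hinge est from free edge",ir+.305*d)
pad=ir+.105*d+.030*n; pad[2]=.214; print("pad pred",pad, "hook",pad+n*.079)
print("proj side pad",proj(s,pad),"top",proj(f,pad))
cv2.imwrite("pics/sidez.png",cv2.resize(s["pixels"][225:370,215:335,::-1],None,fx=4,fy=4,interpolation=cv2.INTER_NEAREST))
E
```

```text
cam [ 0.4753 -0.0367  1.5093]
[0.6599 0.2736 0.243 ] [ 0.6251 -0.0291  0.243 ] [0.6428 0.277  0.243 ] [ 0.608  -0.0286  0.243 ] len 0.30468869551180305
[[0.6893 0.0918 0.214 ]
 [0.6865 0.0541 0.214 ]
 [0.6448 0.0938 0.214 ]
 [0.6414 0.0562 0.214 ]]
cup [0.659  0.2871 0.245 ]
cup [0.8956 0.0113 0.245 ]
cup [0.8342 0.321  0.245 ]
door +y axis ang deg 83.43163205638695
inner normal [ 0.9934 -0.1144  0.    ]
hinge est from free edge [0.66   0.2739 0.243 ]
pad pred [0.6669 0.0718 0.214 ] hook [0.7454 0.0628 0.214 ]
proj side pad [[294.0257 257.6285]] top [[289.4758 208.3092]]
```

View pics/sidez.png

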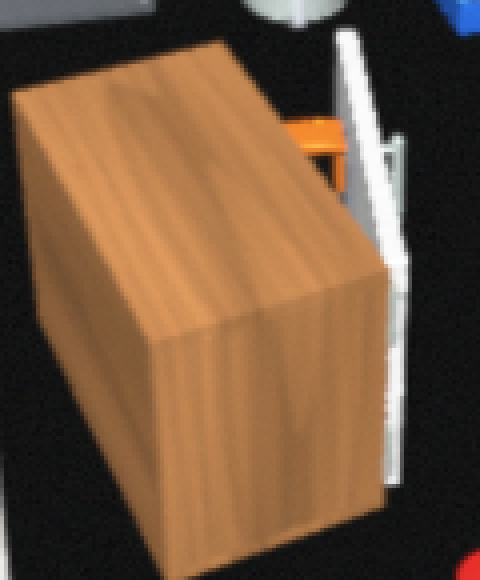

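The measurements agree. The door comes out 305 mm long, and the pad's predicted pixel (289.5,208.3) matches the seen one. That puts the door at about 0.33 rad and the pad at about (0.667, 0.071, 0.214). I'll raise the arm and close the fingers first.

```bash
python3 -m handwheel '0 0 -50 0 0 0 0;0 0 -100 0 0 0 0;0 0 -150 0 0 0 0;0 0 -190 0 0 0 0;0 0 -190 0 0 0 0' 60
cat >> h.py <<'E'
H=np.array([.660,.274]); PHI0=np.radians(83.4)  # door +y axis angle at start
def door(dth,x,y):
    "world xy and tool-x angle(deg) for door-frame point (x,y) after door has turned dth rad from start"
    a=PHI0-dth; d=np.array([np.cos(a),np.sin(a)]); n=np.array([d[1],-d[0]])
    return H+x*n+y*d, np.degrees(a)-90
def rel(pos,ang,pos0=None,rv0=None):
    from bench import readout
    from scipy.spatial.transform import Rotation as R
    o=readout.get_obs()
    if pos0 is None: pos0=o["tcp_pos"]
    R0=R.from_rotvec(o["orientation"] if rv0 is None else rv0)
    a=np.radians(ang); X=np.array([np.cos(a),np.sin(a),0]); Z=np.array([0,0,-1.]); Y=np.cross(Z,X)
    Rt=R.from_matrix(np.array([X,Y,Z]).T)
    return np.round(np.r_[R0.inv().apply(np.array(pos)-pos0)*1000,np.degrees((R0.inv()*Rt).as_rotvec())],1)
E
python3 - <<'E'
from h import *
from bench import readout
o=readout.get_obs();print(o["tcp_pos"],o["orientation"],o["grip_width"])
xy,a=door(0,.024,-.2);print(xy,a)
print(rel([*xy,.42],a))
f=load("top")
for n,u,v,z in [("tiffin",480,240,.2),("lunch",456,320,.05)]: print(n,onz(f,u,v,z))
E
```

```text
clock: 0.72
tcp_pos: [0.2878, -0.6119, 0.4251]
orientation: [2.65, -1.682, 0.009]
contact_force: [0.1, 0.1, 0.5]
grip_width: 0.0002
[ 0.28784277 -0.61185927  0.42513055] [ 2.64974905 -1.68204989  0.00896769] 0.00018630490157632552
[0.66085352 0.07256696] -6.599999999999994
[-4.606e+02 -6.288e+02  2.500e+00  2.000e-01 -4.000e-01 -5.820e+01]
tiffin [ 0.56632436 -0.44369044  0.2       ]
lunch [ 0.33898192 -0.40590605  0.05      ]
```

```bash
python3 -m handwheel '-18 -25 0 0 0 -2 0;-46 -63 0 0 0 -5 0;-78 -107 0 0 0 -9 0;-115 -157 0 0 0 -14 0;-150 -205 0 0 0 -19 0;-186 -253 0 0 0 -23 0;-221 -302 0 0 0 -28 0;-256 -350 0 0 0 -32 0;-292 -398 0 0 0 -37 0;-327 -446 0 0 0 -41 0;-359 -490 0 0 0 -45 0;-387 -528 0 0 0 -49 0' && python3 - <<'E'
from h import *
xy,a=door(0,.024,-.2)
print(rel([*xy,.30],a))
E
```

```text
clock: 2.22
tcp_pos: [0.6005, -0.0337, 0.4196]
orientation: [3.113, -0.426, -0.004]
contact_force: [-0.1, -0.5, 0.1]
grip_width: 0.0
[ 2.980e+01 -1.186e+02  1.195e+02  0.000e+00  1.000e-01 -9.000e+00]
```

```bash
python3 -m handwheel '10 -40 0 0 0 -3 0;18 -75 0 0 0 -6 0;25 -105 20 0 0 -8 0;30 -118 60 0 0 -9 0;30 -118 100 0 0 -9 0;30 -118 119 0 0 -9 0;30 -118 119 0 0 -9 0' && python3 - <<'E'
from h import *
from bench import grab_frame
xy,a=door(0,.024,-.2)
print(rel([*xy,.30],a))
for n in("side","top"):
    f=grab_frame(n); np.save(f"pics/{n}1.npy",f,allow_pickle=True)
a=load("top",1)["pixels"][170:260,210:330,::-1];b=load("side",1)["pixels"][190:290,240:360,::-1]
cv2.imwrite("pics/z1.png",np.hstack([cv2.resize(a,(400,300)),cv2.resize(b,(360,300))]))
cv2.imwrite("pics/z1.png",cv2.resize(np.vstack([a,b]),None,fx=3,fy=3))
E
```

```text
clock: 3.1
tcp_pos: [0.6605, 0.069, 0.3006]
orientation: [3.135, -0.187, -0.005]
contact_force: [-0.1, 0.6, 1.2]
grip_width: 0.0
[-0.1 -3.6  0.6  0.1  0.2 -0.2]
```

View pics/z1.png

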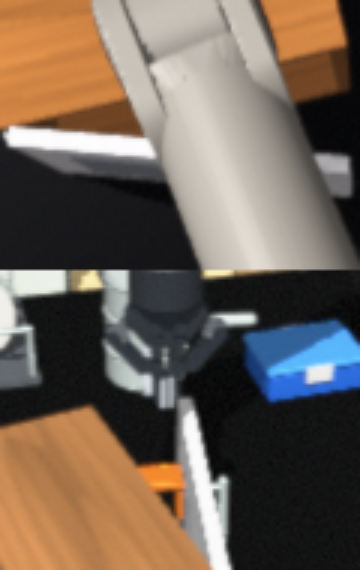

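The top view is blocked by the arm. In the side view the closed fingertip (165,405 in the zoom) is straight over the orange pad (160,475) and on the cupboard side of the door. Next I'll descend to just above the pad.

```bash
python3 -m handwheel '0 -3 15 0 0 0 0;0 -3 35 0 0 0 0;0 -3 55 0 0 0 0;0 -3 70 0 0 0 0;0 -3 78 0 0 0 0;0 -3 80 0 0 0 0' && python3 - <<'E'
from h import *
from bench import grab_frame
f=grab_frame("side"); np.save(f"pics/side2.npy",f,allow_pickle=True)
cv2.imwrite("pics/z2.png",cv2.resize(f["pixels"][210:290,260:350,::-1],None,fx=6,fy=6))
E
```

```text
clock: 3.95
tcp_pos: [0.6617, 0.0725, 0.2217]
orientation: [3.136, -0.186, -0.001]
contact_force: [0.6, -1.1, 0.5]
grip_width: -0.0001
```

View pics/z2.png

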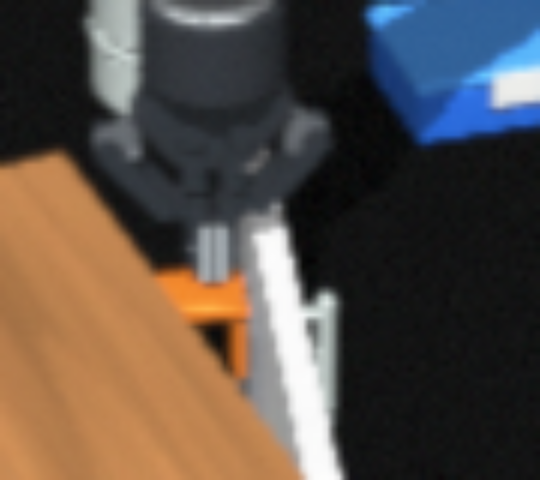

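The fingertip (212,283) hovers just over the orange pad, behind the door. Now I'll press it.

```bash
python3 -m handwheel '0 0 5 0 0 0 0;0 0 9 0 0 0 0;0 0 13 0 0 0 0;0 0 13 0 0 0 0'; python3 -m handwheel '0 0 3 0 0 0 0;0 0 6 0 0 0 0;0 0 8 0 0 0 0;0 0 8 0 0 0 0;0 0 8 0 0 0 0'
```

```text
clock: 4.5
tcp_pos: [0.6621, 0.0726, 0.2098]
orientation: [-3.136, 0.187, -0.002]
contact_force: [-0.3, 0.2, 5.0]
grip_width: 0.0003
clock: 5.12
tcp_pos: [0.6624, 0.0726, 0.2024]
orientation: [-3.136, 0.187, -0.003]
contact_force: [-0.5, -0.6, 7.5]
grip_width: 0.0003
```

The force is 7.5 N at a depth of 11.6 mm, which fits the spring (about 6.9 N). I'll work out the arc for the pull.

```bash
python3 - <<'E'
from h import *
xy,_=door(0,.025,-.2);
for x,t in [(.022,0),(.018,0),(.014,0),(.013,.05),(.013,.1),(.013,.15),(.013,.2),(.013,.26),(.013,.32),(.013,.38),(.013,.44),(.013,.5)]:
    p,a=door(t,x,-.2); print(x,t,rel([*p,.2012],a)[[0,1,2,5]])
E
```

```text
0.022 0 [-3.5  0.2  1.2 -0.2]
0.018 0 [-7.5  0.2  1.2 -0.2]
0.014 0 [-11.5   0.2   1.2  -0.2]
0.013 0.05 [-22.5   0.7   1.2   2.7]
0.013 0.1 [-32.5   0.6   1.1   5.5]
0.013 0.15 [-42.5   0.1   1.1   8.4]
0.013 0.2 [-52.5  -1.    1.1  11.2]
0.013 0.26 [-64.4  -2.9   1.1  14.7]
0.013 0.32 [-76.1  -5.6   1.1  18.1]
0.013 0.38 [-87.6  -8.9   1.   21.6]
0.013 0.44 [-99.  -12.9   1.   25. ]
0.013 0.5 [-110.   -17.6    1.    28.4]
```

```bash
python3 -m handwheel '-4 0 1 0 0 0 0;-8 0 1 0 0 0 0;-12 0 1 0 0 1 0;-22 1 1 0 0 3 0;-32 1 1 0 0 6 0;-42 0 1 0 0 8 0;-52 -1 1 0 0 11 0;-64 -3 1 0 0 15 0;-76 -6 1 0 0 18 0' && python3 - <<'E'
from h import *
from bench import grab_frame
for n in("side","top"):
    f=grab_frame(n); np.save(f"pics/{n}3.npy",f,allow_pickle=True)
a=load("top",3)["pixels"][180:280,200:340,::-1];b=load("side",3)["pixels"][210:350,220:360,::-1]
cv2.imwrite("pics/z3.png",cv2.resize(np.hstack([cv2.resize(a,(196,140)),b]),None,fx=2.3,fy=2.3))
E
```

```text
clock: 6.25
tcp_pos: [0.5878, 0.0866, 0.2014]
orientation: [3.067, -0.679, 0.004]
contact_force: [0.3, -3.1, 6.5]
grip_width: 0.0004
```

View pics/z3.png

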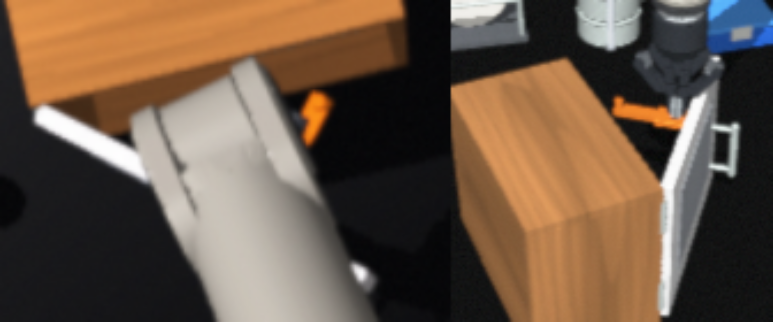

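The orange hook is now outside the cupboard front (side view, about 615,105), so the door is free, with the finger still on the pad. I'll keep swinging it open.

```bash
python3 - <<'E'
from h import *
for t in np.linspace(.38,1.22,12):
    p,a=door(t,.013,-.2); print(round(t,2),p.round(3),rel([*p,.2034],a)[[0,1,2,3,4,5]])
E
```

```text
0.38 [0.576 0.092] [-10.8   0.2  -2.1   0.   -0.1   3.5]
0.46 [0.563 0.099] [-26.1  -0.3  -2.1   0.   -0.1   7.9]
0.53 [0.55  0.107] [-41.3  -2.   -2.2   0.   -0.1  12.3]
0.61 [0.537 0.116] [-56.4  -4.9  -2.2   0.   -0.1  16.7]
0.69 [0.525 0.125] [-71.1  -8.9  -2.2   0.   -0.1  21. ]
0.76 [0.515 0.136] [-85.6 -14.   -2.2   0.   -0.1  25.4]
0.84 [0.504 0.148] [-99.6 -20.2  -2.2   0.   -0.1  29.8]
0.91 [0.495 0.16 ] [-1.13e+02 -2.74e+01 -2.20e+00  0.00e+00 -1.00e-01  3.42e+01]
0.99 [0.487 0.173] [-1.259e+02 -3.570e+01 -2.300e+00  0.000e+00 -1.000e-01  3.850e+01]
1.07 [0.48  0.186] [-1.382e+02 -4.490e+01 -2.300e+00  0.000e+00 -1.000e-01  4.290e+01]
1.14 [0.474 0.2  ] [-1.496e+02 -5.500e+01 -2.300e+00  0.000e+00 -1.000e-01  4.730e+01]
1.22 [0.469 0.215] [-1.603e+02 -6.600e+01 -2.300e+00  0.000e+00 -1.000e-01  5.170e+01]
```

```bash
python3 -m handwheel '-11 0 -2 0 0 3 0;-26 0 -2 0 0 8 0;-41 -2 -2 0 0 12 0;-56 -5 -2 0 0 17 0;-71 -9 -2 0 0 21 0;-86 -14 -2 0 0 25 0;-100 -20 -2 0 0 30 0;-113 -27 -2 0 0 34 0;-126 -36 -2 0 0 38 0;-138 -45 -2 0 0 43 0;-146 -52 -2 0 0 46 0;-150 -55 -2 0 0 47 0' && python3 - <<'E'
from h import *
from bench import grab_frame
for n in("side","top"):
    f=grab_frame(n); np.save(f"pics/{n}4.npy",f,allow_pickle=True)
a=load("top",4)["pixels"][180:360,180:340,::-1];b=load("side",4)["pixels"][200:380,220:380,::-1]
cv2.imwrite("pics/z4.png",cv2.resize(np.hstack([a,b]),None,fx=2.4,fy=2.4))
E
```

```text
clock: 7.85
tcp_pos: [0.4733, 0.2008, 0.2028]
orientation: [2.544, -1.842, 0.0]
contact_force: [-2.2, -3.1, 6.8]
grip_width: 0.0001
```

View pics/z4.png

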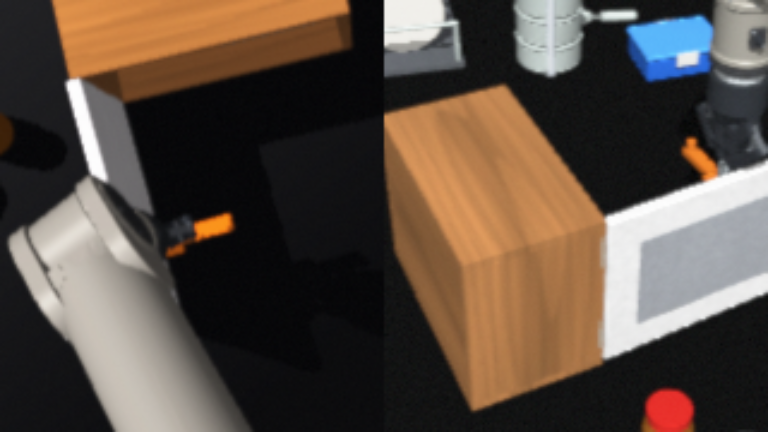

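The door stands about square to the cupboard front, with the finger still on the pad. I'll lift straight up to let go.

```bash
python3 -m handwheel '0 0 -6 0 0 0 0;1 0 -18 0 0 0 0;4 0 -35 0 0 0 0;5 0 -70 0 0 0 0;5 0 -120 0 0 0 0;5 0 -160 0 0 0 0;5 0 -180 0 0 0 0;5 0 -180 0 0 0 0'; python3 -m handwheel '30 0 0 0 0 0 0;80 0 0 0 0 0 0;130 0 0 0 0 0 0;180 0 0 0 0 0 0;220 0 0 0 0 0 0;240 0 0 0 0 0 0;240 0 0 0 0 0 0;240 0 0 0 0 0 0' && python3 - <<'E'
from h import *
from bench import grab_frame
for n in("side","top"):
    f=grab_frame(n); np.save(f"pics/{n}5.npy",f,allow_pickle=True)
    cv2.imwrite(f"pics/{n}5.png",f["pixels"][:,:,::-1])
a=load("top",5)["pixels"][180:360,180:340,::-1];b=load("side",5)["pixels"][200:380,220:380,::-1]
cv2.imwrite("pics/z5.png",cv2.resize(np.hstack([a,b]),None,fx=2.4,fy=2.4))
E
```

```text
clock: 8.95
tcp_pos: [0.4762, 0.1957, 0.3844]
orientation: [-2.542, 1.841, -0.003]
contact_force: [-0.3, -0.6, -1.4]
grip_width: -0.0
clock: 9.95
tcp_pos: [0.55, -0.0302, 0.3821]
orientation: [-2.547, 1.838, 0.002]
contact_force: [-0.0, 0.1, 0.4]
grip_width: 0.0
```

View pics/z5.png

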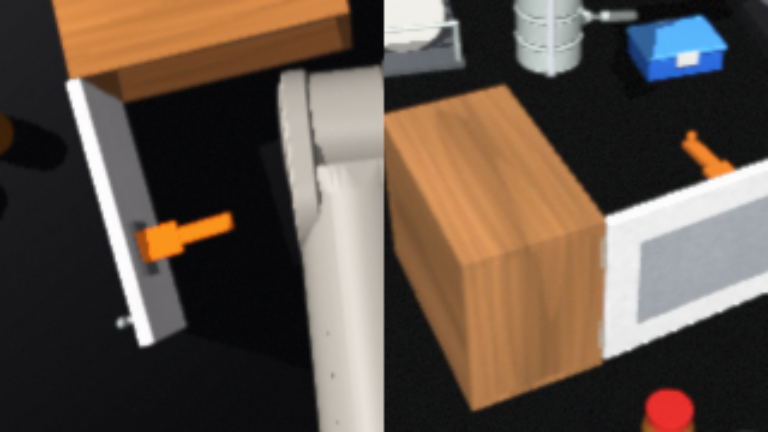

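View pics/top5.png

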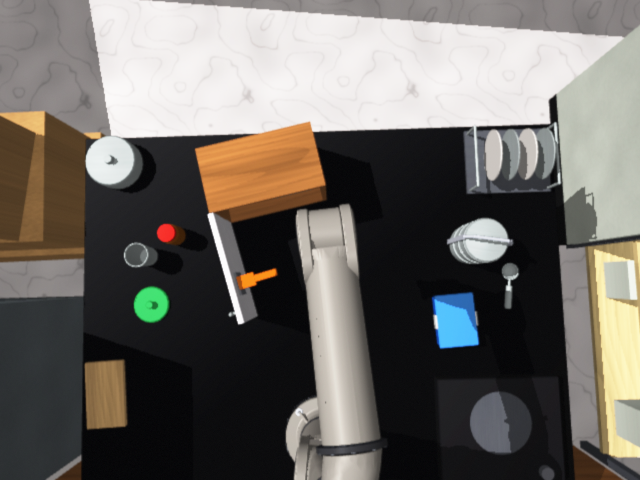

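The door is open, the pad is clear of the robot, and the bystanders' pixels are unchanged. I'll check the angle and the catch height.

```bash
python3 - <<'E'
from h import *
f=load("top",5);z=lambda u,v:onz(f,180+u/2.4,180+v/2.4,.243)
a=z(68,82);b=z(140,345);d=a-b;print(a,b,np.linalg.norm(d))
ang=np.degrees(np.arctan2(d[1],d[0]));print("door",ang,np.radians(101.2-ang))
s=load("side",5);p=s["pixels"]
for F in(f,s):
    h=cv2.cvtColor(F["pixels"],cv2.COLOR_RGB2HSV);m=((h[...,0]<16)&(h[...,1]>220)&(h[...,2]>150))
    m[:,:200]=0;m[:,380:]=0;m[:235]=0;m[300:]=0
    if F is s: m[:,:300]=0
    ys,xs=np.nonzero(m);F["o"]=(xs.max(),ys[xs==xs.max()].mean()) if F is f else None
    i=ys.argmin();print(len(xs),(xs.min(),xs.max(),ys.min(),ys.max()),F["o"],(xs[i],ys[i]))
# triangulate the hook tip: top view rightmost end, side view topmost
s_y=[];h=cv2.cvtColor(s["pixels"],cv2.COLOR_RGB2HSV);m=((h[...,0]<16)&(h[...,1]>200)&(h[...,2]>120));m[:,:495-220+20]=0
m[:245]=0;m[285:]=0;m[:,335:]=0
print(np.argwhere(m)[:6])
c1,d1=ray(f,*f["o"])
for hz in(.2145,.2265):
    q=onz(f,*f["o"],hz);print(hz,q,proj(s,q))
from bench import readout;print(readout.get_obs()["contact_force"])
E
```

```text
[0.65340531 0.28673835 0.243     ] [0.36187741 0.21011113 0.243     ] 0.30143032795648145
door 14.726899385323687 1.509240320134434
138 (np.int64(238), np.int64(276), np.int64(269), np.int64(288)) (np.int64(276), np.float64(273.0)) (np.int64(272), np.int64(269))Traceback (most recent call last):
  File "<stdin>", line 11, in <module>
ValueError: attempt to get argmin of an empty sequence
```

```bash
python3 - <<'E'
from h import *
f=load("top",5);s=load("side",5)
h=cv2.cvtColor(s["pixels"],cv2.COLOR_RGB2HSV);m=((h[...,0]<16)&(h[...,1]>180)&(h[...,2]>100));m[:,:335]=0;m[:245]=0;m[285:]=0;m[:,375:]=0
q=np.argwhere(m);print("side top orange px rows,cols",q[:8].tolist(),len(q))
for hz in(.2265,.2105):
    for u,v in((276,271),(272,272)):
        p=onz(f,u,v,hz);print(hz,p,proj(s,p))
E
```

```text
side top orange px rows,cols [[254, 347], [254, 348], [255, 346], [255, 347], [255, 348], [255, 349], [256, 346], [256, 347]] 177
0.2265 [0.49720049 0.11051499 0.2265    ] [[347.65810524 254.5320538 ]]
0.2265 [0.49483166 0.12127465 0.2265    ] [[349.4029416  256.34200293]]
0.2105 [0.49747391 0.11235175 0.2105    ] [[347.42576181 258.83572301]]
0.2105 [0.49507553 0.12324562 0.2105    ] [[349.18183708 260.68311893]]
```

The hook's top projects to row 254.5 if the catch is up and 258.8 if it's down. It shows at row 254, so the catch is back up. The door is at about 1.51 rad.

```bash
python3 -c "
from bench import workorder; print(workorder.hand_in())"
```

```text
the job is handed in; nothing more can be done
None
```

The door stands open at about 1.51 rad (87°) and the catch is back up. I handed the job in at about 10 s; the hand-in gives no verdict.

I lowered the closed fingers through the gap behind the door and pressed the pad down about 11.6 mm at 7.5 N while the door was still ajar. I kept it down while pulling the door along its arc until the hook was clear, then swung the door open, lifted straight up and moved the arm away.

**Last checks:**
- **Catch:** the side view shows the hook at the row expected for "up" (254, against 254.5 up and 258.8 down).
- **Contact:** the force on the tool was about 0.4 N, which is noise level, with the arm clear of everything.
- **Bystanders:** they look unmoved in the before and after top pictures; I judged this by eye and did not measure it.
- **Failed check:** my first orange mask for the side view came up empty and that script stopped with an error. I widened it and reran, which gave the catch result above.

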